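# Proof-test a surge arrester: cartridge in the well, key held in the test position

## Robot

A 6-joint arm with a two-finger parallel gripper is mounted at the origin on a cart in front of the work surface, level with it; the furniture and walls round the work are solid. World frame = base frame: x ahead of the robot, y to its left, z up, the work surface at z = 0. Lengths are in m, angles in rad, forces in N, time in s.
With the tool pointing down it reaches from about 0.35 to 0.925 m from the base axis. Payload 6.4 kg.
Tool frame: the origin (TCP) lies midway between the tips of the shut fingers; the grasp point (between the pads) lies 19 mm behind it; z points along the fingers, y is the line along which they close (so a half turn about z gives the same grasp; the last joint's range is limited). The gripper opens to 94 mm and grips with 3 to 60 N. Pads are 16 mm wide; open, the fingers measure 119 mm over their backs; the gripper's body (75 mm by 177 mm) begins 78 mm behind the grasp point.
Start: joints at [1.166, 0.245, 1.558, -0, 1.339, -0.174], TCP at [0.149, 0.633, 0.205] pointing down, gripper open.
Joint ranges: [-3.13, 3.13], [-1.02, 2.26], [0.13, 2.54], [-0.95, 4.09], [0.21, 2.88], [-2.74, 2.74]. Speed limits (rad/s): [2.57, 2.57, 3.14, 3.14, 3.14, 3.14].

## Interface

Orientations are given as a unit quaternion [w, x, y, z].
In Python, from plant import robot, snapshot, job, search_frame, place_of gives the robot as it stands.
- The arm moves only by the tool carry_out, never from a script. Its argument "series" is one flat list of numbers, 5 for each row, row after row: the finger opening in mm, from 0 to 94, then the shift along the tool's x, y, z in mm, then the turn about the tool's z in degrees. A call has 1 to 20 rows; each row shifts and turns the commanded pose from where the row before left it, along the tool's axes as they then stand; what a row does not reach is not made up. A row lasts 1/12 s, in which the tool goes at most 41.7 mm and 7.16 degrees, less where a joint would pass 70% of its speed; a pose out of reach is approached as far as the arm can. A call with a gripper value outside its range is refused whole. The fingers move at their own pace and stop on an object; "grip_force" is the grip in N (left out, the last holds). Time passes only in rows, so rows that do not move let the fingers close. It gives the time, the measured TCP pose, the force, the opening and the grip force at its end, in the units of the state.
- robot.get_obs(): the state, without advancing time (a new reading comes with each control period).
- snapshot(name): name is "scene" or "top"; returns a dict with "pixels" (480x640x3 uint8, blue, green, red), "mtx" (3x3 intrinsics, pixels), "world_from_camera" (4x4, takes a point from camera to world coordinates). Camera axes: x right, y up, looking along -z (the intrinsics and any distortion apply to the point x, -y, -z); pixel columns grow to the right and rows downward; lengths in m; the calibration is good to about 2 mm. A picture is of the moment at which its call begins. There is no depth.
- job.sign_off(): hands the job in; it is judged then, once.
Trained networks look in a picture, given as the dict that the camera call returned (one of the last four; its "shot" number tells which), for a name from the list of things; names that differ only in an ending like _2 or _b are one class to them, and where a whole thing is asked for, a point or a joint stands for the part that bears it (a point fixed in the world has none). Each returns a list of dicts, best first, with "confidence" (0 to 1); they miss things now and then, are a little off and sometimes report something else, mostly with a low value. They report only what shows in the picture. A call takes as long as a camera call.
- search_frame(picture, label): "rect" ([centre column, centre row, width, height] in pixels, round what is visible of it).
- place_of(picture, label): "uv" ([column, row] in pixels: a listed point, or the origin of a listed thing).
The state is a dict: "clock": time; "joints": joint angles; "joint_velocities": joint speeds; "tau": joint torques, N m; "tool_pos": TCP position; "tcp_rot": TCP orientation; "contact_force": force on the tool from outside, world axes, zero at the start; "torque": the same for the moment, N m; "grip_width": opening from 0.0 (shut) to 1.0 (fully open); "finger_force": force on a finger pad.
Only numpy, scipy, OpenCV 4.12 (cv2) and the standard library are available. Lean on these libraries where they do the work, as an engineer would, in place of code of your own. Each camera call takes 0.05 s, during which the arm holds its last target. There are 200 camera calls.

## Task

Proof-test the surge-arrester cartridge: stand it upright in the round well of the tester, fully down, and let go of it. Then take the key with the red head out of the key block, push it fully home in the tester's key switch (the pins are sticky, so it may need a wiggle), turn it a quarter turn clockwise to the stop against the spring, and finish while still holding it turned, because the test voltage is on only as long as the key is held. Leave the key with the black head in the block and the jar, tape and cutters where they are.

Things in the scene. Friction and masses are not known exactly. Their poses are not given: they have to be found in the camera images.
- tester: Grey arrester tester with black end cheeks, fixed, 170 (x) x 210 (y) x 104 mm. Origin: centre of underside; front is -x, z up. Deck 62 mm high (local x -82 to +32 mm; cheeks 66 mm), behind it the meter housing, 104 mm high (x +32 to +85). Brown test well on the left of the deck (x -30, y +55), key switch with red ring on the right (x -30, y -55).
- well_mouth (a point): Centre of the test well's mouth, on top of the brown 50 mm square boss, 68 mm above the bench. Round vertical bore 25 mm in diameter, 24 mm deep, open at the top, square-edged. Its axes are the tester's.
- well_floor (a point): Centre of the flat brass floor of the test well, 44 mm above the bench, 24 mm under the mouth.
- keyway (a point): Centre of the keyway, on top of the key switch's fixed steel face, 66 mm above the bench; tester's axes. Vertical slot 15.8 mm along y, 7.8 mm along x; the face is 6 mm thick, under it the rotor (slot 15.5 x 7.5 mm). Two sticky sprung pins stand into the slot from its broad sides 14 and 21 mm down; the key's nose pushes them aside (15 to 20 N straight; less if wiggled about its axis).
- key_switch (a joint): Rotor angle of the key switch in rad: 0 at rest, slot in line with the keyway, growing clockwise seen from above, stop at 1.5 (about a quarter turn). A spring turns it back when let go: 0.04 Nm at rest, 0.17 Nm at the stop. Only a key fully home can turn, its thin neck then lying in the fixed face; the rotor lags about 0.13 rad behind the key (play).
- key_block: Dark grey plastic block, fixed, 46 (x) x 116 (y) x 36 mm high on a foot 58 x 128 x 6 mm, with two upright slots 62 mm apart along its y, 29 mm deep; a key stands in each, its x along the block's x. Origin: centre of the underside, z up.
- red_key: Loose steel key with red plastic head, 45 g, upright, nose down, in either slot of the key block. Origin: middle of the head's underside (rests on the block, later on the switch's face); z up. Head 10 (x, grip across it) x 28 (y) x 32 mm (z 0 to 32). Below it a round neck 5 mm thick, 9 mm long, then the bit 6 (x) x 14 (y) mm to a round nose at z -27 mm. Either way round fits.
- black_key: The same key with a black head, standing in the other slot of the key block; it belongs to another instrument and stays there.
- cartridge: Loose surge-arrester cartridge standing upright on the bench: round, 22 mm in diameter, 58 mm high, white ceramic barrel with a blue band and steel end caps bevelled by 2 mm, 60 g. Origin: centre of its lower end, z up. Seated in the well it stands 34 mm out of it.
- flux_jar: Small round jar with a white lid, 50 mm across, 26 mm high, loose bystander; origin at the centre of its underside.
- insulating_tape: Roll of black insulating tape lying flat, 56 mm across, 19 mm high, loose bystander; origin at the centre of its underside.
- side_cutters: Side cutters with red handles lying flat, 50 x 129 x 12 mm, loose bystander; origin at the centre of its underside.

How it is judged:
On the way, in this order (a step that is already met when the one before it is completed fails the run):
1. the cartridge stands upright, fully down in the test well, and is let go (horizontal distance between cartridge and well_floor below 0.004 m and z of cartridge in the frame of well_floor between -0.003 and 0.003 m and angle between cartridge's own z axis and vertical below 0.1 rad and contact force between the fingers and cartridge below 0.05 N), for 0.3 s.
2. the red-headed key is fully home in the key switch, not yet turned (horizontal distance between red_key and keyway below 0.004 m and z of red_key in the frame of keyway between -0.003 and 0.003 m and angle between red_key's own z axis and vertical below 0.12 rad and value of joint key_switch below 0.35 rad), for 0.1 s.
3. the key is turned a quarter clockwise (horizontal distance between red_key and keyway below 0.004 m and z of red_key in the frame of keyway between -0.003 and 0.003 m and angle between red_key's own z axis and vertical below 0.12 rad and value of joint key_switch above 1.25 rad), for 0.3 s.
At the end, for the whole second after the job is handed in: Cartridge let go, upright (0.1 rad) on the well's floor (3 mm in height, 4 mm sideways); red-headed key fully home (head within 3 mm of the face, 4 mm sideways, upright within 0.12 rad), rotor turned over 1.25 rad clockwise, fingers gripping the key with over 1 N; all at rest (all of step 1 and all of step 3 and contact force between the fingers and red_key above 1 N and linear speed of each of cartridge, red_key below 0.02 m/s); the arm keeps its last pose, push and grip.
It fails at once if the black-headed key is moved by more than 15 mm (distance of black_key from where it was at the start of the episode above 0.015 m).
It fails at once if the flux jar, the tape or the side cutters are moved by more than 30 mm (distance of any of flux_jar, insulating_tape, side_cutters from where it was at the start of the episode above 0.03 m).
It also fails if it takes over 72 s, if anything falls off the work surface, if the arm or the gripper's body presses on something with over 40 N, if the wrist force passes 120 N, or if a joint passes its speed limit or range.

## Working session

There is one attempt and no reset: what is moved stays moved. The work goes in short steps, Python scripts to look and compute and a tool call to move; the robot and the scene stay as the last step left them, time stands still between calls to the robot, and variables do not carry over. Pictures are saved under pics/ and viewed, at most 12 in all, crops included, and the job is handed in when it is done.

Besides the shell and the picture viewer there is one more tool, called after "Request:" as name(argument=value, ...), one argument or row to a line, values as JSON. carry_out: Moves the arm, as the interface text tells. Its arguments: {"type":"object","properties":{"series":{"type":"array","items":{"type":"number"}},"grip_force":{"type":"number"}},"required":["series"]}

```bash
mkdir -p pics
cat > h.py <<'E'
import numpy as np, cv2
from plant import robot, snapshot, job, search_frame, place_of
def ray(p,uv):
    K=p["mtx"];T=np.array(p["world_from_camera"]);d=np.linalg.inv(K)@[uv[0],uv[1],1]
    d=T[:3,:3]@[d[0],-d[1],-d[2]];return T[:3,3],d
def onz(p,uv,z):
    o,d=ray(p,uv);return o+d*(z-o[2])/d[2]
def tri(ps,uvs):
    A=np.zeros((3,3));b=np.zeros(3);R=[]
    for p,u in zip(ps,uvs):
        o,d=ray(p,u);d=d/np.linalg.norm(d);M=np.eye(3)-np.outer(d,d);A+=M;b+=M@o;R.append((o,d))
    x=np.linalg.solve(A,b);return x,max(np.linalg.norm(np.cross(x-o,d)) for o,d in R)
E
python3 - <<'E'
from h import *
np.set_printoptions(precision=4,suppress=True)
s=snapshot("scene");t=snapshot("top")
cv2.imwrite("pics/s.png",s["pixels"]);cv2.imwrite("pics/t.png",t["pixels"])
for n in ["tester","well_mouth","well_floor","keyway","key_block","red_key","black_key","cartridge","flux_jar","insulating_tape","side_cutters"]:
    a=place_of(s,n)[:2];b=place_of(t,n)[:2]
    print(n,[(np.round(x["uv"],1),round(x["confidence"],2)) for x in a],[(np.round(x["uv"],1),round(x["confidence"],2)) for x in b])
    if a and b: print("   ",*tri([s,t],[a[0]["uv"],b[0]["uv"]]))
print(np.array(s["world_from_camera"]),np.array(t["world_from_camera"]),t["mtx"],s["mtx"],s.keys());print(robot.get_obs())
E
```

```text
tester [(array([239.7, 263.8]), 0.91)] [(array([226.3, 288.6]), 0.97)]
    [0.487  0.1638 0.0078] 0.006383135402497778
well_mouth [(array([203.9, 240.2]), 0.6)] [(array([202.6, 299.1]), 0.83)]
    [0.4533 0.2132 0.0721] 0.000624359103117609
well_floor [(array([205.1, 249.5]), 0.66)] [(array([202.1, 301.6]), 0.69)]
    [0.4518 0.2182 0.0436] 0.003175360304453955
keyway [] [(array([246.4, 287.5]), 0.69), (array([286.7, 205.3]), 0.31)]
key_block [(array([323. , 329.5]), 0.63)] [(array([412.9, 252.4]), 0.72), (array([337.4, 290.5]), 0.62)]
    [ 0.4526 -0.2055  0.186 ] 0.09382264765703191
red_key [(array([309.8, 311.3]), 0.56)] [(array([314.8, 292.1]), 0.65)]
    [ 0.4667 -0.0496  0.0372] 0.002290111518151521
black_key [(array([333.8, 329.1]), 0.59)] [(array([287.3, 209.3]), 0.68), (array([337.6, 291.4]), 0.56)]
    [ 0.742   0.0508 -0.3764] 0.03454572387175583
cartridge [(array([399.1, 371.8]), 0.79)] [(array([315.7, 291.9]), 0.62), (array([393.8, 282.5]), 0.59)]
    [ 0.5207 -0.1307 -0.1305] 0.0882264231464617
flux_jar [(array([449.8, 354.6]), 0.93)] [(array([411.9, 251.2]), 0.66)]
   
[... 718 characters left out ...]
    564.2463 248.0901]
 [  0.       0.       1.    ]] [[508.032    0.     332.585 ]
 [  0.     508.032  245.0225]
 [  0.       0.       1.    ]] dict_keys(['pixels', 'mtx', 'world_from_camera', 'shot'])
{'clock': 1.2, 'joints': array([ 1.1659,  0.2451,  1.5578, -0.    ,  1.3387, -0.1741]), 'joint_velocities': array([ 0.0004,  0.0007,  0.0016,  0.0014,  0.0007, -0.001 ]), 'tau': array([ -0.0013, -41.5842, -31.4873,   0.0684,   0.029 ,  -0.    ]), 'tool_pos': array([0.1487, 0.6328, 0.2055]), 'tcp_rot': array([0.    , 0.1151, 0.9934, 0.    ]), 'contact_force': array([-0.4795,  0.173 , -0.7218]), 'torque': array([-0.028 ,  0.001 , -0.0238]), 'finger_force': 0.0, 'grip_width': 1.0010703905280924}
```

View pics/s.png

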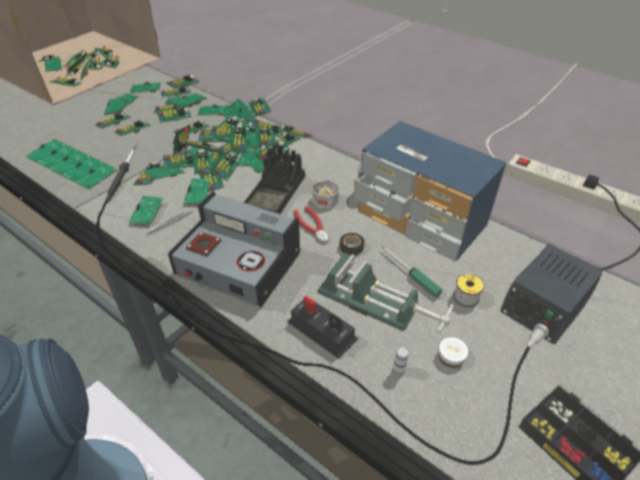

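View pics/t.png

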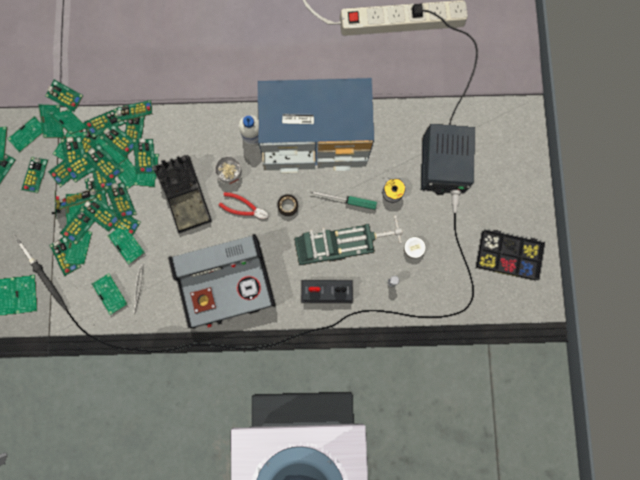

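The scene view shows the tester (well ~204,241; switch ~250,261), the key block with red key (310,305) and black key (335,325), and the cartridge (401,358). The top view shows well (203,299), switch (248,288), red (314,290), black (340,290), cartridge (394,281). I'll zoom in on both.

Run:
```python
from h import *
s=cv2.imread("pics/s.png");t=cv2.imread("pics/t.png")
f=lambda i,x0,x1,y0,y1,k:cv2.resize(i[y0:y1,x0:x1],None,fx=k,fy=k,interpolation=cv2.INTER_CUBIC)
a=f(t,165,285,230,330,5);b=f(s,165,305,185,305,4)
cv2.imwrite("pics/t2.png",a);cv2.imwrite("pics/s2.png",b)
c=f(t,295,405,270,310,7);cv2.imwrite("pics/t3.png",c)
c=f(s,285,415,285,385,6);cv2.imwrite("pics/s3.png",c)
```

```text
(no output)
```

View pics/t2.png

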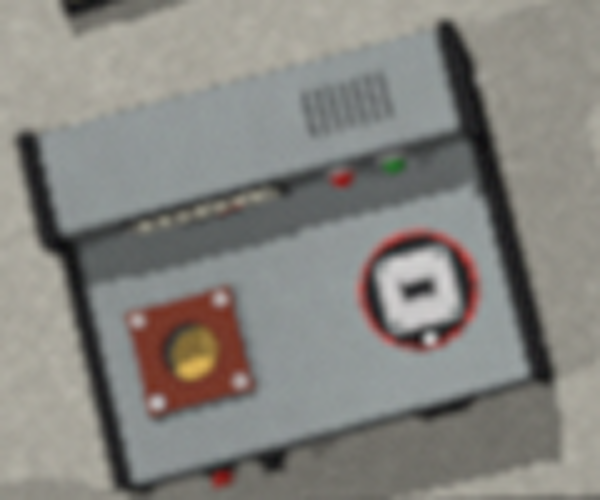

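View pics/s2.png

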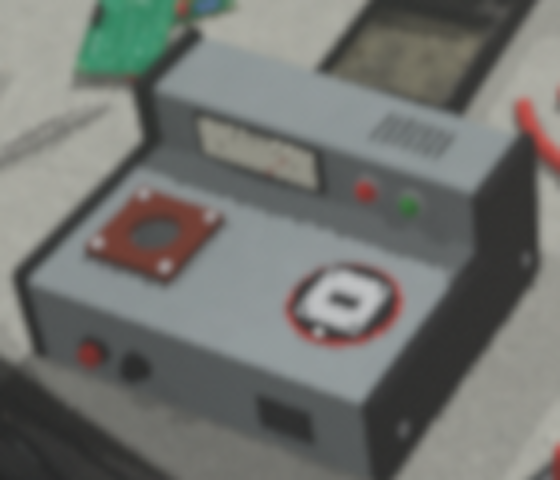

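View pics/t3.png

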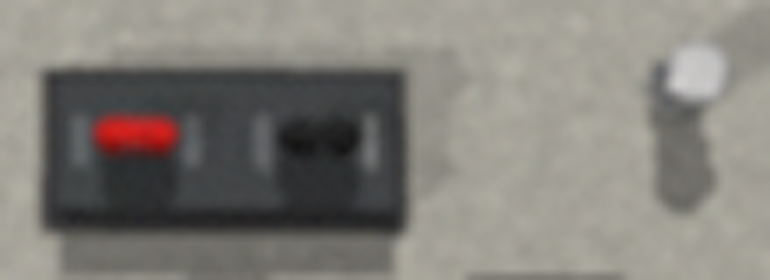

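View pics/s3.png

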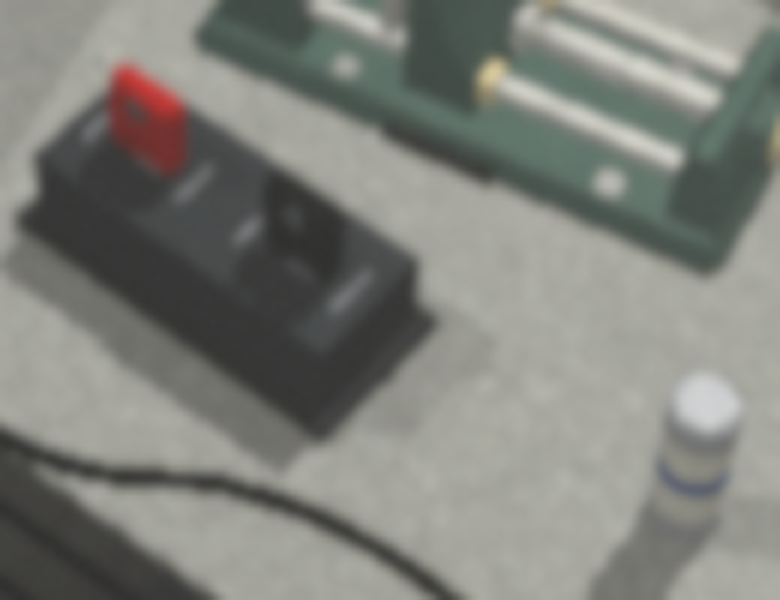

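Top crop: well centre (190,351), slot (419,290), red head top (137,134), cartridge top (697,72). Scene crops: well (155,231), slot (345,300), cartridge top (706,402), red head top edge (118..187, 66..103). I'll convert these to world positions.

Run:
```python
from h import *
np.set_printoptions(precision=4,suppress=True)
s=snapshot("scene");t=snapshot("top")
o=lambda p,x,y,k:np.array([x+(p[0]+.5)/k-.5,y+(p[1]+.5)/k-.5])
T=lambda p:o(p,165,230,5);S=lambda p:o(p,165,185,4);T3=lambda p:o(p,295,270,7);S3=lambda p:o(p,285,285,6)
def cen(p,box,f):
    x0,x1,y0,y1=box;c=p["pixels"][y0:y1,x0:x1].astype(float);w=np.clip(f(c[...,0],c[...,1],c[...,2]),0,None)
    Y,X=np.mgrid[y0:y1,x0:x1];return np.array([(X*w).sum(),(Y*w).sum()])/w.sum()
red=lambda b,g,r:np.where(r-np.maximum(b,g)>25,r-np.maximum(b,g),0)
P={}
P['well']=(T((190,351)),S((155.5,230.5)),.068)
P['slot']=(T((419.5,290)),S((345,300)),.066)
P['ring']=(cen(t,(232,265,274,304),red),cen(s,(232,270,248,274),red),.064)
P['cart']=(T3((697,72)),S3((706,403)),.058)
P['redtop']=(T3((137,134)),S3((150,84)),.068)
P['redcen']=(cen(t,(305,325,284,296),red),cen(s,(300,320,293,318),red),.05)
for n,(a,b,z) in P.items(): print(n,a,b,'top',onz(t,a,z)[:2],'scene',onz(s,b,z)[:2],'tri',*tri([t,s],[a,b]))
# yaw: well screws & block edges in top
y=lambda v:np.degrees(np.arctan2(v[1],v[0]))
L=[onz(t,T(q),.068)[:2] for q in [(138,320),(221,299),(240,381),(157,402)]]
for i in range(4): d=L[(i+1)%4]-L[i]; print('screw',np.linalg.norm(d),y(d))
L=[onz(s,S(q),.068)[:2] for q in [(144,194),(211,216),(166,266),(97,243)]]
for i in range(4): d=L[(i+1)%4]-L[i]; print('screwS',np.linalg.norm(d),y(d))
for k in (t,):
  L=[onz(t,T3(q),.036)[:2] for q in [(43,72),(405,72),(405,229),(43,229)]]
  print('block',np.mean(L,0))
  for i in range(4): d=L[(i+1)%4]-L[i]; print(np.linalg.norm(d),y(d))
print('black',onz(t,T3((320,137)),.068)[:2])
for n in ['flux_jar','insulating_tape','side_cutters']:
  r=[x for x in search_frame(t,n)[:1]]
  print(n,r,[onz(t,x['rect'][:2],.01) for x in r])
```

```text
well [202.6 299.8] [203.5  242.25] top [0.4515 0.2144] scene [0.4518 0.2127] tri [0.4521 0.2143 0.0667] 0.0005993497645091025
slot [248.5 287.6] [250.875 259.625] top [0.4773 0.1073] scene [0.4777 0.1058] tri [0.4779 0.1071 0.0648] 0.000632983000406975
ring [248.9949 286.4829] [252.0171 265.2878] top [0.4801 0.1064] scene [0.4693 0.0948] tri [0.4817 0.1087 0.0449] 0.00042824460539863453
cart [394.1429 279.8571] [402.25 351.75] top [ 0.4871 -0.2362] scene [ 0.4865 -0.2387] tri [ 0.4879 -0.2373  0.055 ] 0.0007931956238244114
redtop [314.1429 288.7143] [309.5833 298.5833] top [ 0.4703 -0.0464] scene [ 0.472  -0.0481] tri [ 0.4712 -0.0472  0.0678] 0.0011985463468500298
redcen [313.9444 288.5513] [309.2792 303.1998] top [ 0.4724 -0.0461] scene [ 0.4747 -0.0449] tri [ 0.4724 -0.0464  0.0531] 0.00038579600976983814
screw 0.03972110362318714 -77.23594991881076
screw 0.03952298399097122 -166.9404246765445
screw 0.03953328079022301 102.69235003229554
screw 0.039474929749026624 13.332602965245055
screwS 0.04008717769221533 -75.29737796639841
screwS 0.03996850056721961 -166.1647014580945
screwS 0.04037389175019585 105.00740803841684
screwS 0.04018857144408874 13.432030544035118
block [ 0.4669 -0.0763]
0.12430013981089875 -91.56028877554574
0.053795293386258214 177.7415196423997
0.12349160170051068 88.43684483995911
0.05378533899248416 -1.3972824490900884
black [ 0.4677 -0.1075]
flux_jar [{'rect': [414.8, 249.0, 24.4, 20.2], 'confidence': 0.78}] [array([ 0.5673, -0.2985,  0.01  ])]
insulating_tape [{'rect': [325.6, 292.1, 52.0, 26.2], 'confidence': 0.65}] [array([ 0.4667, -0.0747,  0.01  ])]
side_cutters [{'rect': [242.3, 207.1, 50.8, 23.9], 'confidence': 0.73}] [array([0.6851, 0.127 , 0.01  ])]
```

Request:
carry_out(
  series=[50, 0, 0, 0, 7.03, 50, 0, 0, 0, 7.03, 50, 0, 0, 0, 7.03, 50, 0, 0, 0, 7.03, 50, 0, 0, 0, 7.03, 50, 0, 0, 0, 7.03, 50, 0, 0, 0, 7.03, 50, 0, 0, 0, 7.03, 50, 0, 0, 0, 7.06, 50, -36, 11, 0, 0, 50, -38, 11, 0, 0, 50, -38, 11, 0, 0, 50, -38, 11, 0, 0, 50, -38, 11, 0, 0, 50, -38, 11, 0, 0, 50, -38, 11, 0, 0, 50, -38, 11, 0, 0, 50, -38, 11, 0, 0, 50, -38, 11, 0, 0, 50, -38, 11, 0, 0],
  grip_force=15,
)

```text
clock: 3.12
tool_pos: [0.3639, 0.2548, 0.2058]
tcp_rot: [0.0, 0.619, 0.785, 0.0]
contact_force: [0.6, 0.7, 0.1]
grip_width: 0.537
finger_force: 0.0
```

```bash
cat >> h.py <<'E'
def go(x,y,z,th):
    o=robot.get_obs();w,a,b,c=o["tcp_rot"];p=o["tool_pos"]
    from scipy.spatial.transform import Rotation as R
    M=R.from_quat([a,b,c,w]).as_matrix();t0=np.degrees(np.arctan2(M[1,0],M[0,0]))
    d=M.T@(np.array([x,y,z])-p)*1000
    print("clock",round(o["clock"],2),"pos",np.round(p*1000,1),"th",round(t0,2),"tilt",np.round(M[:2,2],4),"move",np.round(d,1),"turn",round(t0-th,2),"F",np.round(o["contact_force"],1),"M",np.round(o["torque"],2),"w",round(o["grip_width"]*94,1),"ff",round(o["finger_force"],1))
E
python3 -c "
from h import *
go(.487,-.237,.1,103.5)"
```

```text
clock 3.12 pos [363.9 254.8 205.8] th 103.5 tilt [0.001  0.0004] move [-506.9    4.8  105.7] turn -0.0 F [0.6 0.7 0.1] M [-0.03  0.04  0.05] w 50.5 ff 0.0
```

Request:
carry_out(
  series=[50, -39, 0, 0, 0, 50, -39, 0, 0, 0, 50, -39, 0, 0, 0, 50, -39, 0, 0, 0, 50, -39, 0, 0, 0, 50, -39, 0, 0, 0, 50, -39, 0, 0, 0, 50, -39, 1, 0, 0, 50, -39, 1, 0, 0, 50, -39, 1, 0, 0, 50, -39, 1, 0, 0, 50, -39, 1, 0, 0, 50, -39, 0, 0, 0, 50, 0, 0, 30, 0, 50, 0, 0, 30, 0, 50, 0, 0, 30, 0, 50, 0, 0, 30, 0, 50, 0, 0, 30, 0, 50, 0, 0, 26, 0, 50, 0, 0, 0, 0],
)

```text
clock: 4.78
tool_pos: [0.4827, -0.2328, 0.0242]
tcp_rot: [-0.005, 0.619, 0.785, -0.0]
contact_force: [-0.1, 0.7, -0.4]
grip_width: 0.536
finger_force: 0.0
```

Run:
```python
from h import *
go(.487,-.237,.029,103.5)
s=snapshot("scene");c=s["pixels"][280:420,330:480];cv2.imwrite("pics/s4.png",cv2.resize(c,None,fx=4,fy=4,interpolation=cv2.INTER_CUBIC))
```

```text
clock 4.78 pos [ 482.7 -232.8   24.2] th 103.46 tilt [-0.0082  0.0063] move [-5.1  3.2 -4.9] turn -0.04 F [-0.1  0.7 -0.4] M [-0.07  0.06  0.02] w 50.4 ff 0.0
```

View pics/s4.png

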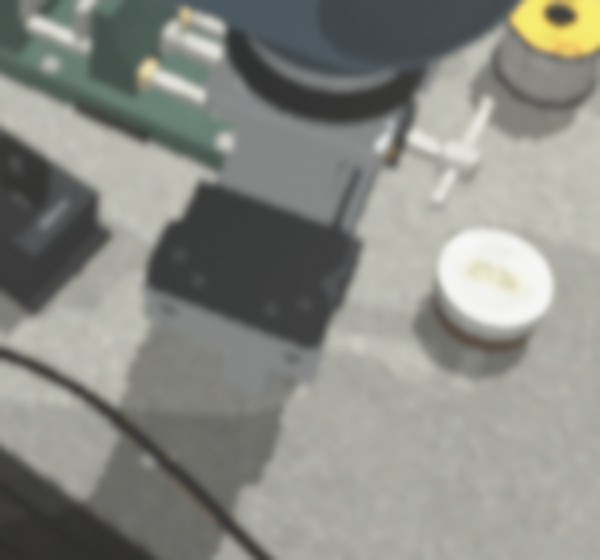

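The gripper stands over the cartridge, which it hides. The arm was still settling, so I'll read it again after a short hold.

Request:
carry_out(
  series=[50, 0, 0, 0, 0, 50, 0, 0, 0, 0],
)

```text
clock: 5.0
tool_pos: [0.4878, -0.2365, 0.0317]
tcp_rot: [0.002, 0.619, 0.785, 0.0]
contact_force: [0.0, -1.0, 0.3]
grip_width: 0.528
finger_force: 0.0
```

Run:
```python
from h import *
go(.487,-.237,.029,103.5)
```

```text
clock 5.0 pos [ 487.8 -236.5   31.7] th 103.48 tilt [ 0.0031 -0.0024] move [-0.3 -0.9  2.7] turn -0.02 F [ 0.  -1.   0.3] M [0.02 0.07 0.01] w 49.6 ff 0.0
```

Request:
carry_out(
  series=[10, 0, 0, 0, 0, 10, 0, 0, 0, 0, 10, 0, 0, 0, 0, 10, 0, 0, 0, 0, 10, 0, 0, 0, 0, 10, 0, 0, 0, 0, 10, 0, 0, 0, 0, 10, 0, 0, 0, 0],
  grip_force=20,
)

```text
clock: 5.67
tool_pos: [0.4866, -0.2356, 0.0299]
tcp_rot: [0.0, 0.619, 0.785, 0.0]
contact_force: [-0.4, -0.2, 3.3]
grip_width: 0.233
finger_force: 20.0
```

Run:
```python
from h import *
go(.452,.2135,.16,103.5)
```

```text
clock 5.67 pos [ 486.6 -235.6   29.9] th 103.48 tilt [ 0.0005 -0.0003] move [ 444.8   71.1 -130.3] turn -0.02 F [-0.4 -0.2  3.3] M [-0.01  0.11 -0.01] w 21.9 ff 20.0
```

Request:
carry_out(
  series=[10, 0, 0, -15, 0, 10, 0, 0, -30, 0, 10, 0, 0, -30, 0, 10, 0, 0, -30, 0, 10, 0, 0, -15, 0, 10, 20, 5, 0, 0, 10, 35, 5, 0, 0, 10, 40, 5, 0, 0, 10, 40, 5, 0, 0, 10, 40, 5, 0, 0, 10, 40, 5, 0, 0, 10, 40, 5, 0, 0, 10, 40, 5, 0, 0, 10, 40, 5, 0, 0, 10, 40, 5, 0, 0, 10, 35, 5, 0, 0, 10, 22, 5, 0, 0, 10, 10, 5, 0, 0, 10, 4.5, 6, 0, 0, 10, 0, 0, 0, 0],
)

```text
clock: 7.33
tool_pos: [0.4521, 0.2154, 0.1493]
tcp_rot: [0.0, 0.619, 0.785, -0.0]
contact_force: [-0.1, 0.1, -0.6]
grip_width: 0.232
finger_force: 20.0
```

Request:
carry_out(
  series=[10, 0, 0, 15, 0, 10, 0, 0, 15, 0, 10, 0, 0, 10, 0, 10, 0, 0, 6, 0, 10, 0, 0, 0, 0, 10, 0, 0, 0, 0, 10, 0, 0, 0, 0],
)

```text
clock: 7.92
tool_pos: [0.452, 0.2151, 0.1042]
tcp_rot: [0.0, 0.619, 0.785, 0.0]
contact_force: [1.1, -0.0, -0.8]
grip_width: 0.231
finger_force: 20.0
```

Run:
```python
from h import *
go(.4522,.2124,.073,103.5)
t=snapshot("top")
s=snapshot("scene");c=s["pixels"][170:320,150:310];cv2.imwrite("pics/s5.png",cv2.resize(c,None,fx=4,fy=4,interpolation=cv2.INTER_CUBIC))
```

```text
clock 7.92 pos [452.  215.1 104.2] th 103.44 tilt [0.0013 0.0002] move [-2.7 -0.5 31.2] turn -0.06 F [ 1.1 -0.  -0.8] M [-0.05 -0.   -0.04] w 21.7 ff 20.0
```

View pics/s5.png

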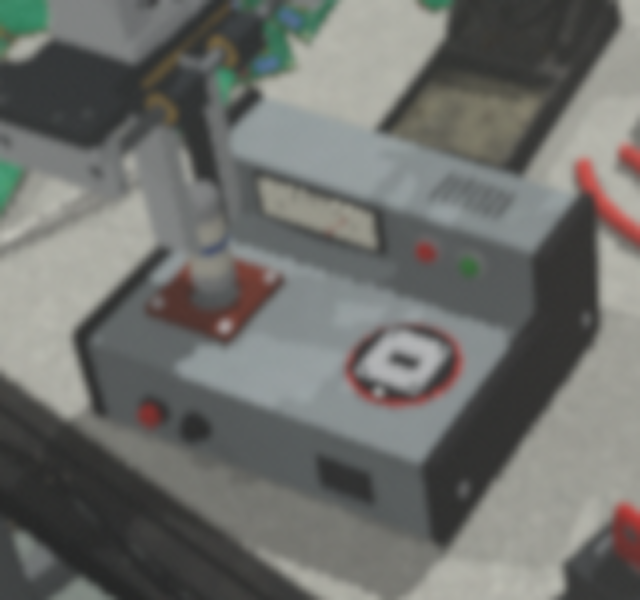

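The cartridge hangs over the well (crop ~213,290), centred on the brown boss. I'll lower it in small steps.

Request:
carry_out(
  series=[10, 0, 0, 3, 0, 10, 0, 0, 3, 0, 10, 0, 0, 2, 0, 10, 0, 0, 1, 0, 10, 0, 0, 1, 0],
)

```text
clock: 8.43
tool_pos: [0.4511, 0.2153, 0.0931]
tcp_rot: [-0.0, 0.619, 0.785, -0.0]
contact_force: [0.0, 0.2, -0.4]
grip_width: 0.231
finger_force: 20.0
```

Run:
```python
from h import *
go(.452,.2151,.0742,103.5)
```

```text
clock 8.43 pos [451.1 215.3  93.1] th 103.48 tilt [-0.0004 -0.0001] move [-0.4  0.8 18.9] turn -0.02 F [ 0.   0.2 -0.4] M [-0.1   0.05  0.04] w 21.8 ff 20.0
```

Request:
carry_out(
  series=[10, 0, 0, 3, 0, 10, 0, 0, 4, 0, 10, 0, 0, 4, 0, 10, 0, 0, 3, 0, 10, 0, 0, 2, 0, 10, 0, 0, 1, 0, 10, 0, 0, 1, 0, 10, 0, 0, 0.5, 0, 10, 0, 0, 0, 0],
)

```text
clock: 9.18
tool_pos: [0.4513, 0.2153, 0.075]
tcp_rot: [-0.0, 0.619, 0.785, 0.0]
contact_force: [-0.3, -0.4, 0.1]
grip_width: 0.231
finger_force: 20.0
```

Run:
```python
from h import *
go(.452,.2151,.0742,103.5)
```

```text
clock 9.18 pos [451.3 215.3  75. ] th 103.48 tilt [0. 0.] move [-0.4  0.6  0.8] turn -0.02 F [-0.3 -0.4  0.1] M [-0.13  0.08  0.06] w 21.7 ff 20.0
```

Request:
carry_out(
  series=[10, 0, 0, 1, 0, 10, 0, 0, 0, 0, 40, 0, 0, 0, 0, 40, 0, 0, 0, 0, 40, 0, 0, 0, 0, 40, 0, 0, 0, 0, 40, 0, 0, -10, 0, 40, 0, 0, -25, 0, 40, 0, 0, -25, 0, 40, 0, 0, -10, 0],
)

```text
clock: 10.02
tool_pos: [0.4533, 0.2158, 0.1481]
tcp_rot: [0.002, 0.619, 0.785, 0.002]
contact_force: [1.1, 0.7, -0.3]
grip_width: 0.429
finger_force: 0.0
```

Run:
```python
from h import *
go(.4712,-.047,.039,88.3)
s=snapshot("scene");t=snapshot("top")
for n,p in (("s",s),("t",t)): print(n,[(np.round(q["uv"],1),q["confidence"]) for q in place_of(p,"cartridge")[:2]])
a=s["pixels"][180:300,170:300];b=t["pixels"][240:320,180:300]
cv2.imwrite("pics/p6.png",np.hstack([cv2.resize(a,(390,360),interpolation=2),cv2.resize(b,(390,360),interpolation=2)]))
```

```text
clock 10.02 pos [453.3 215.8 148.1] th 103.48 tilt [0.0058 0.0013] move [-259.7  -44.5  108.8] turn 15.18 F [ 1.1  0.7 -0.3] M [-0.05  0.03  0.02] w 40.3 ff 0.0
s [(array([204.4, 253.5]), 0.51)]
t [(array([207.8, 301.8]), 0.52)]
```

View pics/p6.png

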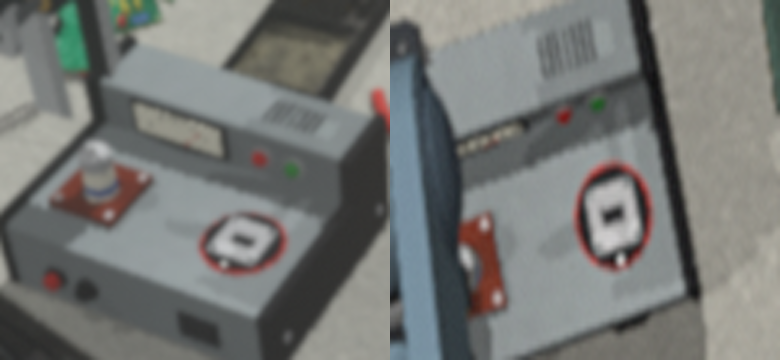

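Left half: the cartridge stands upright in the brown well at about (97,175) with its band just above the boss. It is free of the gripper. Next is the red key.

Request:
carry_out(
  series=[40, 0, 0, 0, 5.06, 40, 0, 0, 0, 5.06, 40, 0, 0, 0, 5.06, 40, -20, 3, 0, 0, 40, -35, 3, 0, 0, 40, -40, 3, 0, 0, 40, -40, 3, 0, 0, 40, -40, 3, 0, 0, 40, -40, 3, 0, 0, 40, -30, 3, 0, 0, 40, -11, 3, 0, 0, 40, -5, 3, 0, 0, 40, 0, 0, 10, 0, 40, 0, 0, 25, 0, 40, 0, 0, 18, 0, 40, 0, 0, 8, 0, 40, 0, 0, 3, 0, 40, 0, 0, 0, 0, 40, 0, 0, 0, 0, 40, 0, 0, 0, 0],
)

```text
clock: 11.88
tool_pos: [0.4714, -0.0463, 0.081]
tcp_rot: [0.001, 0.717, 0.697, 0.0]
contact_force: [-0.1, -1.0, -0.2]
grip_width: 0.427
finger_force: 0.0
```

Run:
```python
from h import *
go(.4712,-.047,.039,88.3)
```

```text
clock 11.88 pos [471.4 -46.3  81. ] th 88.33 tilt [ 0.0019 -0.0006] move [-0.7 -0.3 42. ] turn 0.03 F [-0.1 -1.  -0.2] M [-0.04  0.09  0.03] w 40.1 ff 0.0
```

Request:
carry_out(
  series=[40, 0, 0, 10, 0, 40, -0.5, 0, 14, 0, 40, 0, 0, 10, 0, 40, 0, 0, 5, 0, 40, 0, 0, 2, 0, 40, 0, 0, 0.5, 0, 40, 0, 0, 0, 0, 5, 0, 0, 0, 0, 5, 0, 0, 0, 0, 5, 0, 0, 0, 0, 5, 0, 0, 0, 0, 5, 0, 0, 0, 0, 5, 0, 0, 0, 0, 5, 0, 0, 0, 0, 5, 0, 0, 0, 0],
  grip_force=12,
)

```text
clock: 13.13
tool_pos: [0.4706, -0.0469, 0.0386]
tcp_rot: [0.0, 0.718, 0.697, 0.0]
contact_force: [-1.0, 0.7, 2.1]
grip_width: 0.104
finger_force: 12.0
```

Run:
```python
from h import *
go(.4712,-.047,.039,88.3)
```

```text
clock 13.13 pos [470.6 -46.9  38.6] th 88.3 tilt [ 0.0002 -0.0001] move [-0.1  0.6 -0.4] turn -0.0 F [-1.   0.7  2.1] M [-0.04  0.1  -0.02] w 9.8 ff 12.0
```

Request:
carry_out(
  series=[5, 0, 0, 0, 0, 5, 0, 0, 0, 0, 5, 0, 0, -10, 0, 5, 0, 0, -25, 0, 5, 0, 0, -30, 0, 5, 0, 0, -15, 0, 5, 0, 0, -6, 0, 5, 0, 0, 0, -5.1, 5, 0, 0, 0, -5.1, 5, 0, 0, 0, -5, 5, 15, 6, 0, 0, 5, 30, 6, 0, 0, 5, 38, 6, 0, 0, 5, 35, 6, 0, 0, 5, 20, 6, 0, 0, 5, 8, 6, 0, 0, 5, 2, 6.4, 0, 0, 5, 0, 0, 0, 0, 5, 0, 0, 0, 0, 5, 0, 0, 0, 0],
  grip_force=50,
)

```text
clock: 14.8
tool_pos: [0.4773, 0.1058, 0.1242]
tcp_rot: [-0.0, 0.62, 0.785, -0.0]
contact_force: [-0.4, -0.1, -1.0]
grip_width: 0.102
finger_force: 50.0
```

Run:
```python
from h import *
go(.4773,.1069,.0956,103.5)
s=snapshot("scene");t=snapshot("top")
a=s["pixels"][180:300,190:320];b=t["pixels"][230:350,190:320]
cv2.imwrite("pics/p7.png",np.hstack([cv2.resize(a,(390,360),interpolation=2),cv2.resize(b,(390,360),interpolation=2)]))
```

```text
clock 14.8 pos [477.3 105.8 124.2] th 103.41 tilt [-0.0006 -0.0003] move [ 1.1  0.2 28.6] turn -0.09 F [-0.4 -0.1 -1. ] M [-0.1  0.   0. ] w 9.6 ff 50.0
```

View pics/p7.png

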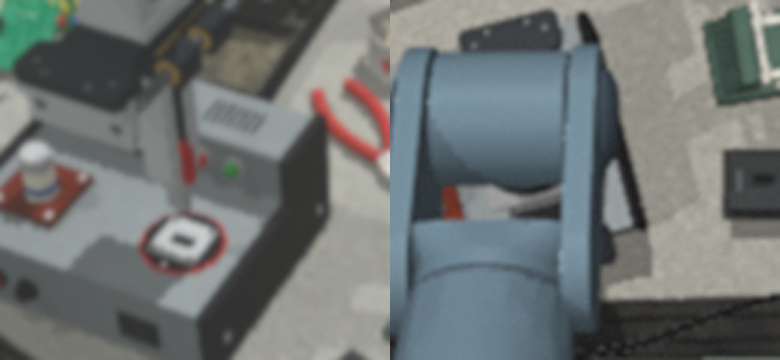

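The key is held above the switch (crop ~183,200, over the slot at 185,240). The black key is still in the block. I'll lower it to just above the face.

Request:
carry_out(
  series=[5, 0.9, 0.2, 6, 0, 5, 0, 0, 10, 0, 5, 0, 0, 7, 0, 5, 0, 0, 3, 0, 5, 0, 0, 1.5, 0, 5, 0, 0, 0, 0, 5, 0, 0, 1, 0, 5, 0, 0, 1, 0, 5, 0, 0, 1, 0, 5, 0, 0, 1, 0, 5, 0, 0, 0, 0],
)

```text
clock: 15.82
tool_pos: [0.4772, 0.1078, 0.0929]
tcp_rot: [-0.0, 0.619, 0.785, -0.0]
contact_force: [0.1, 1.0, -0.9]
grip_width: 0.105
finger_force: 50.0
```

Run:
```python
from h import *
go(.4773,.1069,.0686,103.5)
```

```text
clock 15.82 pos [477.2 107.8  92.9] th 103.5 tilt [-0.  0.] move [-1.  -0.1 24.3] turn -0.0 F [ 0.1  1.  -0.9] M [-0.1   0.03 -0.02] w 9.8 ff 50.0
```

Request:
carry_out(
  series=[5, -0.5, 0, 1, 0, 5, 0, 0, 1, 0, 5, 0, 0, 1, 0, 5, 0, 0, 1, 0, 5, 0, 0, 1, 0, 5, 0, 0, 1, 0, 5, 0, 0, 0, 0],
)

```text
clock: 16.4
tool_pos: [0.4771, 0.1074, 0.0867]
tcp_rot: [-0.0, 0.619, 0.785, -0.0]
contact_force: [-0.6, -0.7, -0.4]
grip_width: 0.101
finger_force: 50.0
```

Run:
```python
from h import *
go(.4773,.1069,.0686,103.5)
```

```text
clock 16.4 pos [477.1 107.4  86.7] th 103.5 tilt [-0.0004  0.    ] move [-0.5  0.1 18.1] turn -0.0 F [-0.6 -0.7 -0.4] M [-0.12  0.09 -0.05] w 9.5 ff 50.0
```

Request:
carry_out(
  series=[5, 0, 0, 2, 0, 5, 0, 0, 2, 0, 5, 0, 0, 1, 2, 5, 0, 0, 1, -4, 5, 0, 0, 1, 4, 5, 0, 0, 1, -4, 5, 0, 0, 1, 4, 5, 0, 0, 1, -4, 5, 0, 0, 0, 2],
)

```text
clock: 17.15
tool_pos: [0.4767, 0.1072, 0.0768]
tcp_rot: [-0.001, 0.618, 0.786, -0.001]
contact_force: [-2.3, 0.0, 1.0]
grip_width: 0.102
finger_force: 50.0
```

Run:
```python
from h import *
go(.4773,.1069,.0686,103.5)
```

```text
clock 17.15 pos [476.7 107.2  76.8] th 103.59 tilt [-0.0016 -0.0004] move [-0.4  0.5  8.2] turn 0.09 F [-2.3  0.   1. ] M [-0.19  0.35 -0.04] w 9.6 ff 50.0
```

Request:
carry_out(
  series=[5, 0, 0.3, 1, 2, 5, 0, 0, 1, -4, 5, 0, 0, 1, 4, 5, 0, 0, 1, -4, 5, 0, 0, 1, 4, 5, 0, 0, 1, -4, 5, 0, 0, 1, 4, 5, 0, 0, 1, -4, 5, 0, 0, 0.5, 4, 5, 0, 0, 0, -4, 5, 0, 0, 0, 2, 5, 0, 0, 0, 0],
)

```text
clock: 18.15
tool_pos: [0.478, 0.1073, 0.0689]
tcp_rot: [0.0, 0.619, 0.785, 0.0]
contact_force: [0.1, 0.3, 2.8]
grip_width: 0.105
finger_force: 50.0
```

Run:
```python
from h import *
go(.4773,.1069,.0686,103.5)
```

```text
clock 18.15 pos [478.  107.3  68.9] th 103.46 tilt [ 0.0008 -0.0002] move [-0.3 -0.8  0.3] turn -0.04 F [0.1 0.3 2.8] M [-0.19  0.11  0.01] w 9.9 ff 50.0
```

Request:
carry_out(
  series=[5, 0, 0, 0.5, 2, 5, 0, 0, 0.5, -4, 5, 0, 0, 0.5, 4, 5, 0, 0, 0, -2, 5, 0, 0, 0, 0, 5, 0, 0, 0, 0],
)

```text
clock: 18.65
tool_pos: [0.4782, 0.1073, 0.0685]
tcp_rot: [0.0, 0.619, 0.786, -0.0]
contact_force: [-5.2, -0.9, 11.6]
grip_width: 0.105
finger_force: 50.0
```

Run:
```python
from h import *
go(.4773,.1069,.0686,103.5)
s=snapshot("scene")
a=s["pixels"][210:300,200:320]
cv2.imwrite("pics/p8.png",cv2.resize(a,(640,480),interpolation=2))
```

```text
clock 18.65 pos [478.2 107.3  68.5] th 103.55 tilt [ 0.0001 -0.0004] move [-0.2 -0.9 -0.1] turn 0.05 F [-5.2 -0.9 11.6] M [-0.27  1.01  0.  ] w 9.9 ff 50.0
```

View pics/p8.png

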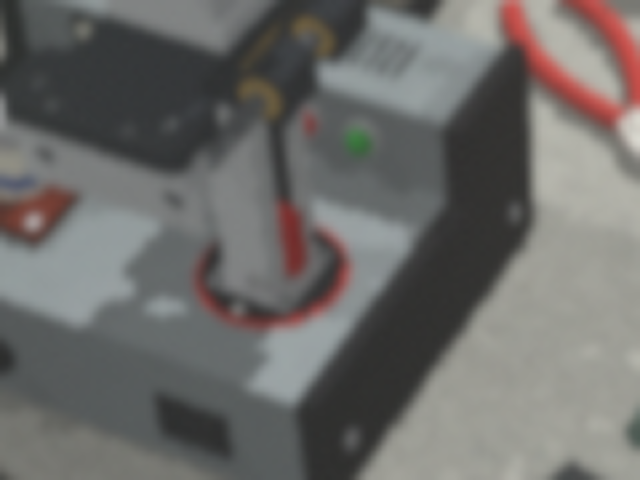

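The head sits on the switch face (crop ~293,240), and the stop is firm at z 68.5 mm as predicted. Now I'll turn it clockwise.

Request:
carry_out(
  series=[5, 0, -0.4, 0, 0, 5, 0, 0, 0, 0, 5, 0, 0, 0, 4, 5, 0, 0, 0, 6, 5, 0, 0, 0, 6, 5, 0, 0, 0, 6, 5, 0, 0, 0, 6, 5, 0, 0, 0, 6, 5, 0, 0, 0, 6],
  grip_force=60,
)

```text
clock: 19.45
tool_pos: [0.4777, 0.1075, 0.0686]
tcp_rot: [0.0, 0.851, 0.525, -0.0]
contact_force: [-4.2, -0.2, 12.5]
grip_width: 0.103
finger_force: 60.0
```

Run:
```python
from h import *
go(.4778,.1071,.0686,10)
```

```text
clock 19.45 pos [477.7 107.5  68.6] th 63.29 tilt [ 0.0001 -0.0001] move [-0.3  0.2 -0. ] turn 53.29 F [-4.2 -0.2 12.5] M [-0.08  1.09  0.17] w 9.7 ff 60.0
```

Turning well, with spring torque visible. I'll continue to the stop.

Request:
carry_out(
  series=[5, 0, 0, 0, 6, 5, 0, 0, 0, 6, 5, 0, 0, 0, 6, 5, 0, 0, 0, 6, 5, 0, 0, 0, 6, 5, 0, 0, 0, 6, 5, 0, 0, 0, 6, 5, 0, 0, 0, 5, 5, 0, 0, 0, 3, 5, 0, 0, 0, 2, 5, 0, 0, 0, 0, 5, 0, 0, 0, 0],
)

```text
clock: 20.45
tool_pos: [0.4778, 0.1073, 0.0686]
tcp_rot: [0.0, 0.995, 0.101, 0.0]
contact_force: [-4.0, -1.1, 12.0]
grip_width: 0.101
finger_force: 60.0
```

Run:
```python
from h import *
go(.4778,.1071,.0686,10)
```

```text
clock 20.45 pos [477.8 107.3  68.6] th 11.58 tilt [ 0.0003 -0.0005] move [-0.1  0.2 -0. ] turn 1.58 F [-4.  -1.1 12. ] M [-0.22  1.09  0.18] w 9.5 ff 60.0
```

Request:
carry_out(
  series=[5, 0, 0, 0, 1.5, 5, 0, 0, 0, 1.5, 5, 0, 0, 0, 0, 5, 0, 0, 0, 0, 5, 0, 0, 0, 0],
)

```text
clock: 20.87
tool_pos: [0.4778, 0.1073, 0.0686]
tcp_rot: [0.0, 0.997, 0.075, 0.0]
contact_force: [-4.9, -0.3, 10.5]
grip_width: 0.103
finger_force: 60.0
```

Run:
```python
from h import *
go(.4778,.1071,.0686,10)
s=snapshot("scene")
a=s["pixels"][200:300,180:300]
cv2.imwrite("pics/p9.png",cv2.resize(a,(640,533),interpolation=2))
```

```text
clock 20.87 pos [477.8 107.3  68.6] th 8.59 tilt [ 0.0004 -0.0006] move [-0.1  0.2 -0. ] turn -1.41 F [-4.9 -0.3 10.5] M [-0.21  1.09  0.21] w 9.7 ff 60.0
```

View pics/p9.png

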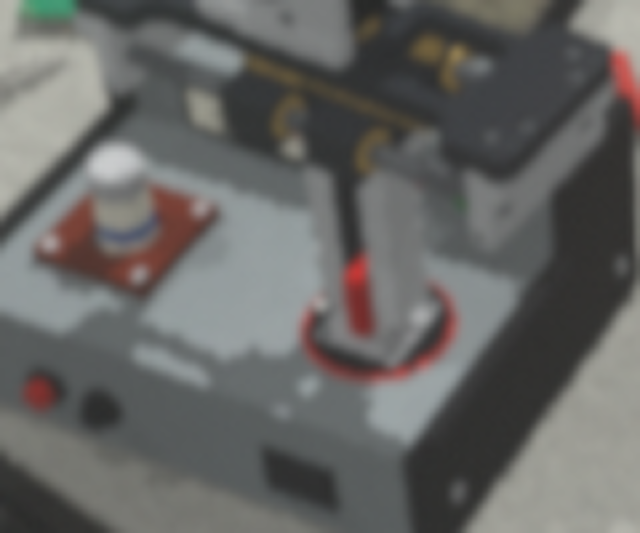

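Request:
carry_out(
  series=[5, 0, 0, 0, 1.5, 5, 0, 0, 0, 1.5, 5, 0, 0, 0, 0, 5, 0, 0, 0, 0, 5, 0, 0, 0, 0, 5, 0, 0, 0, 0],
)

```text
clock: 21.42
tool_pos: [0.4778, 0.1073, 0.0686]
tcp_rot: [0.0, 0.999, 0.049, 0.0]
contact_force: [-4.2, -0.3, 11.7]
grip_width: 0.104
finger_force: 60.1
```

Run:
```python
from h import *
for i in range(3):
    snapshot("top");go(.4778,.1071,.0686,10)
```

```text
clock 21.47 pos [477.8 107.3  68.6] th 5.62 tilt [ 0.0003 -0.0007] move [-0.   0.2 -0. ] turn -4.38 F [-4.9 -0.8 11.4] M [-0.18  1.07  0.28] w 9.6 ff 60.1
clock 21.52 pos [477.8 107.3  68.6] th 5.62 tilt [ 0.0003 -0.0007] move [-0.   0.2 -0. ] turn -4.38 F [-3.9 -0.1 11.6] M [-0.23  1.09  0.32] w 9.2 ff 60.1
clock 21.57 pos [477.8 107.2  68.6] th 5.62 tilt [ 0.0004 -0.0007] move [-0.1  0.1 -0. ] turn -4.38 F [-5.5 -0.9 10.9] M [-0.18  1.08  0.3 ] w 9.8 ff 60.1
```

The torque has risen to 0.30 Nm, above the spring's 0.17 Nm, so the rotor is at its stop. Everything is steady and the key sits fully down.

```bash
python3 -c "
from plant import job
print(job.sign_off())"
```

```text
the job is handed in; nothing more can be done
None
```

I handed the job in at about 21.6 s with the cartridge seated and released in the well and the red key fully home, held turned clockwise against the stop (about 98° commanded, 60 N grip); the hand-in returned no verdict.

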